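Feel a slide for its tight spot and park the carriage on it

ROBOT

A 7-joint arm with a two-finger parallel gripper is mounted at the origin on the work surface. World frame = base frame: x ahead of the robot, y to its left, z up, the work surface at z = 0. Lengths are in m, angles in degrees, forces in N, time in s.
With the tool pointing down it reaches from about 0.425 to 0.875 m from the base axis. Payload 4.7 kg.
Tool frame: the origin (TCP) lies between the finger pads; the fingertips stand env.finger_overhang ahead of it and the grasp point (between the pads) lies 5 mm behind it (env.finger_overhang is the distance from the TCP to the fingertips, in m); z points along the fingers, y is the line along which they close (so a half turn about z gives the same grasp; the last joint's range is limited). The gripper opens to 87 mm and grips with 3 to 60 N. Pads are 19 mm wide; open, the fingers measure 117 mm over their backs; the gripper's body (75 mm by 190 mm) begins 51 mm behind the grasp point.
Start: joints at [75.865, 18.392, -4.016, 83.108, 1.295, 78.541, -3.26], TCP at [0.168, -0.628, 0.237] pointing down, gripper open.
Joint ranges: [-163.93, 163.93], [-17.29, 119.83], [-79.2, 71.16], [3.27, 140.29], [-89.18, 269.18], [5.43, 117.66], [-154.24, 154.24]. Speed limits (degrees/s): [147.25, 147.25, 180, 180, 180, 180, 180].

INTERFACE

Orientations are given as [roll, pitch, yaw] about the fixed x, y, z axes, in that order (R = Rz(yaw) Ry(pitch) Rx(roll)).
In Python, from cell import telemetry, eyes, env, models gives the robot as it stands. The module is installed in compiled form; this text tells all that it offers.
- The arm moves only by the tool drive_tool, never from a script. Its arguments are lists of equal length, an entry for each row: "angular": the turn, a rotation vector about the tool's x, y, z in rad, a list of three; "delta_pos": the shift along the tool's x, y, z in cm, a list of three; "gripper": the finger opening in cm, from 0 to 8.7. A call has 1 to 20 rows; each row shifts and turns the commanded pose from where the row before left it, along the tool's axes as they then stand; what a row does not reach is not made up. A row lasts 1/10 s, in which the tool goes at most 50 mm and 8.59 degrees, less where a joint would pass 70% of its speed; a pose out of reach is approached as far as the arm can. A call with a gripper value outside its range is refused whole. The fingers move at their own pace and stop on an object; "squeeze" is the grip in N (left out, the last holds). Time passes only in rows, so rows that do not move let the fingers close. It gives the time, the measured TCP pose, the force, the opening and the grip force at its end, in the units of the state.
- telemetry.get_obs(): the state, without advancing time (a new reading comes with each control period).
- eyes.read_camera(name): name is "scene" or "top"; returns a dict with "pixels" (480x640x3 uint8, red, green, blue), "mtx" (3x3 intrinsics, pixels), "origin" and "orientation" of the camera in the world. Camera axes: x right, y down, z forward; pixel columns grow to the right and rows downward; lengths in m; the calibration is good to about 2 mm. A picture is of the moment at which its call begins. There is no depth.
- env.sign_off(): hands the job in; it is judged then, once.
Trained networks look in a picture, given as the dict that the camera call returned (one of the last four; its "shot" number tells which), for a name from the list of things; names that differ only in an ending like _2 or _b are one class to them, and where a whole thing is asked for, a point or a joint stands for the part that bears it (a point fixed in the world has none). Each returns a list of dicts, best first, with "p" (0 to 1); they miss things now and then, are a little off and sometimes report something else, mostly with a low value. They report only what shows in the picture. A call takes as long as a camera call.
- models.search_frame(picture, target): "centre" ([column, row] in pixels, amid what is visible of it).
- models.cut_out(picture, target): "pixels" (480x640 bool, what is visible of it) and "centre" ([column, row] in pixels, amid what is visible of it).
The state is a dict: "time_s": time; "qpos": joint angles; "joint_velocities": joint speeds; "effort": joint torques, N m; "tool_pos": TCP position; "tool_rot": TCP orientation; "force": force on the tool from outside, world axes, zero at the start; "wrist_torque": the same for the moment, N m; "grip_width": finger opening in m; "grasp_force": force on a finger pad.
Only numpy, scipy, OpenCV 4.12 (cv2) and the standard library are available. Lean on these libraries where they do the work, as an engineer would, in place of code of your own. Each camera call takes 0.05 s, during which the arm holds its last target. There are 200 camera calls.

TASK

The carriage on this slide rail binds at one hidden spot. Holding its orange fin, run it first to touch the red buffer, then through its full travel to touch the blue buffer, feeling for where it drags and never ramming a buffer; then bring it back and let go of it standing on the middle of the tight spot, so that I know where to clean. Leave everything else on the shelf alone.

Things in the scene. Friction and masses are not known exactly. Their poses are not given: they have to be found in the camera images.
- rail: Aluminium slide rail screwed to the shelf, 340 mm long (along its own y), 46 mm wide, 21 mm high; a grey end block 22 mm long and 34 mm high at each end. Origin: centre of its underside; z up; y runs along the rail from the red buffer to the blue one. It does not move.
- runner: Steel carriage 54 x 44 mm (44 along the rail), top 40 mm above the shelf, with an orange upright grip fin: 14 mm thick along the rail, 30 mm across, reaching 83 mm above the shelf. Origin: on the shelf below its middle, axes as the rail's. It slides only along the rail's y, 110 mm each way from the rail's middle until it meets a buffer, and stays put when let go.
- runner_grip (a point): Point in the middle of the orange fin, 63 mm above the shelf: where to pinch it from above, fingers closing along the rail. The carriage's flat top is 23 mm below it.
- end_red (a point): Where runner_grip is when the carriage just touches the red buffer (110 mm from the rail's middle).
- end_blue (a point): Where runner_grip is when the carriage just touches the blue buffer (110 mm from the rail's middle).
- buffer_red: Springy red buffer at the rail's -y end, 16 mm long, its top 34 mm above the shelf; it gives about 1 mm for every 2.5 N, and 9 mm at most. Origin as the rail's.
- buffer_blue: Springy blue buffer at the rail's +y end, otherwise like the red one. Origin as the rail's.
- track: Running surface hidden in the rail; origin and axes as the rail's, so it tells nothing of the tight spot. Drag is an even 1.5 N or so, but rises to 7 to 12 N when the carriage's middle is within some 20 mm of the tight spot's middle, from either side; the spot is at most 75 mm from the rail's middle. There a spring shoe presses on the track, up to about 14 N.
- tip_cap: Bystander: tall tapered black plastic umbrella tip cap, standing, 34 mm wide at the foot, 96 mm high. Origin: centre of its underside; x along its length. To be left alone.
- door_stop: Bystander: green silicone door stop, a stepped wedge 90 x 42 x 30 mm lying flat. Origin: centre of its underside; x along its length. To be left alone.
- owl: Bystander: white and blue ceramic owl figurine, about 66 mm wide, 110 mm high, standing. Origin: centre of its underside; x along its length. To be left alone.
- pen: Bystander: aluminium pen lying flat, 142 mm long, 11 mm thick. Origin: centre of its underside; x along its length. To be left alone.
- wood_box: Bystander: wooden box 100 x 100 mm, 81 mm high with its round screw-top lid shut tight. Origin: centre of its underside; x along its length. To be left alone.
- driver: Bystander: screwdriver lying flat, 170 mm long. To be left alone.
- oil: Bystander: small closed oil bottle, 40 mm across, 100 mm high, standing. Origin: centre of its underside; x along its length. To be left alone.

How it is judged (in metres and radians):
On the way, in this order (a step that is already met when the one before it is completed fails the run):
1. the carriage touches the red buffer (contact force between runner and buffer_red above 0.5 N), for 0.02 s.
2. the carriage, after that, touches the blue buffer (contact force between runner and buffer_blue above 0.5 N), for 0.02 s.
At the end, for the whole second after the job is handed in: The carriage stands still and released on the tight spot: its shoe presses on the spot with more than 10.5 N, which means that the carriage's middle is within about 10 mm of the spot's middle (contact force between runner and track above 10.5 N and linear speed of runner below 0.015 m/s); the robot touches nothing.
It fails at once if the red buffer is rammed (pressed with more than 18 N) (contact force between runner and buffer_red above 18 N).
It fails at once if the blue buffer is rammed (pressed with more than 18 N) (contact force between runner and buffer_blue above 18 N).
It fails at once if one of the other things on the shelf is moved by more than 15 mm (distance of any of tip_cap, door_stop, owl, pen, wood_box, driver, oil from where it was at the start of the episode above 0.015 m).
It also fails if it takes over 64 s, if anything falls off the work surface, if the arm or the gripper's body presses on something with over 40 N, if the wrist force passes 120 N, or if a joint passes its speed limit or range.

## Working session

There is one attempt and no reset: what is moved stays moved. The work goes in short steps, Python scripts to look and compute and a tool call to move; the robot and the scene stay as the last step left them, time stands still between calls to the robot, and variables do not carry over. Pictures are saved under pics/ and viewed, at most 10 in all, crops included, and the job is handed in when it is done.

Besides the shell and the picture viewer there is one more tool, called after ">>>" as a command line: name --argument value ..., lists and objects as JSON in quotes. drive_tool: Moves the arm, as the interface text tells. Its arguments: {"type":"object","properties":{"angular":{"type":"array","items":{"type":"array","items":{"type":"number"}}},"delta_pos":{"type":"array","items":{"type":"array","items":{"type":"number"}}},"gripper":{"type":"array","items":{"type":"number"}},"squeeze":{"type":"number"}},"required":["angular","delta_pos","gripper"]}

```bash
mkdir -p pics; cat > h.py <<'E'
import numpy as np, cv2
from scipy.spatial.transform import Rotation as R
from cell import telemetry, eyes, env, models
def ray(p,px):
    o=np.array(p["origin"],float); r=np.array(p["orientation"],float)
    M=r if r.shape==(3,3) else R.from_euler('xyz',r,degrees=True).as_matrix()
    d=M@np.linalg.inv(np.array(p["mtx"]))@np.array([px[0],px[1],1.]); return o,d/np.linalg.norm(d)
def tri(*rs):
    A=sum(np.eye(3)-np.outer(d,d) for o,d in rs); b=sum((np.eye(3)-np.outer(d,d))@o for o,d in rs)
    x=np.linalg.solve(A,b); return x,[np.linalg.norm(np.cross(x-o,d)) for o,d in rs]
def atz(r,z): o,d=r; return o+d*(z-o[2])/d[2]
E
python3 - <<'E'
from h import *
P={n:eyes.read_camera(n) for n in("scene","top")}
for n,p in P.items():
    cv2.imwrite(f"pics/{n}1.png",p["pixels"][:,:,::-1]); print(n,p["origin"],p["orientation"])
    for t in("runner","runner_grip","buffer_red","buffer_blue","rail"):
        print(t,[(np.round(c["centre"]),round(c["p"],2)) for c in models.search_frame(p,t)[:2]])
print(telemetry.get_obs(),env.finger_overhang)
E
```

```text
scene [ 1.237546   -0.23620812  0.80292886] [-136.7347491     0.73271092   70.4239905 ]
runner [(array([326., 220.]), 0.83), (array([ 97., 300.]), 0.23)]
runner_grip [(array([324., 220.]), 0.9)]
buffer_red [(array([367., 292.]), 0.61), (array([334., 228.]), 0.53)]
buffer_blue [(array([411., 217.]), 0.71), (array([334., 227.]), 0.69)]
rail [(array([340., 224.]), 0.62)]
top [ 0.45025833 -0.00873768  1.11821742] [-1.73728508e+02  1.11086881e-02 -9.16525454e+01]
runner [(array([310., 264.]), 0.68), (array([115., 299.]), 0.43)]
runner_grip [(array([312., 262.]), 0.57)]
buffer_red [(array([365., 274.]), 0.72)]
buffer_blue [(array([221., 246.]), 0.6)]
rail [(array([301., 171.]), 0.72), (array([298., 260.]), 0.66)]
{'time_s': 0.6, 'qpos': array([75.86470361, 18.38835756, -4.01562661, 83.10583811,  1.29439525,
       78.54080006, -3.25812979]), 'joint_velocities': array([-0.02438926,  0.04450552,  0.01737458, -0.10393319, -0.04361802,
        0.07884112, -0.00290436]), 'effort': array([ 5.46506584e-06, -4.90798187e+01, -4.02809484e-01, -3.12612534e+01,
       -6.36663311e-02,  3.38886632e-02,  1.65028234e-05]), 'tool_pos': array([ 0.16758966, -0.62805936,  0.23664194]), 'tool_rot': array([1.79989902e+02, 2.24291717e-03, 1.49453553e+01]), 'force': array([-0.46850213, -0.49277743, -0.14242016]), 'wrist_torque': array([-0.00715539,  0.02191071,  0.01612354]), 'grasp_force': 0.0, 'grip_width': 0.0870425765061356} 0.014
```

View pics/scene1.png

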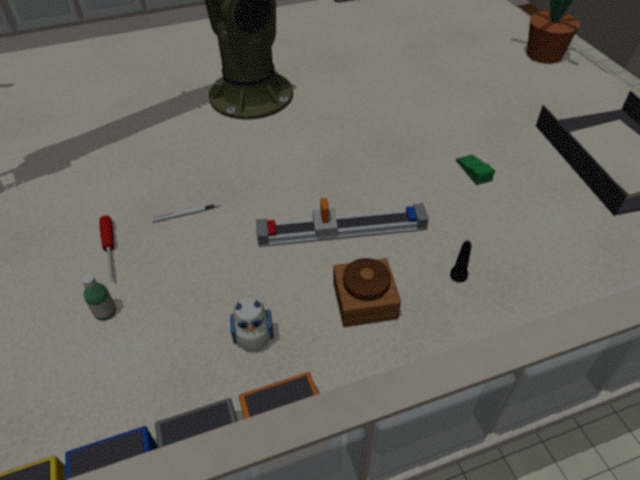

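View pics/top1.png

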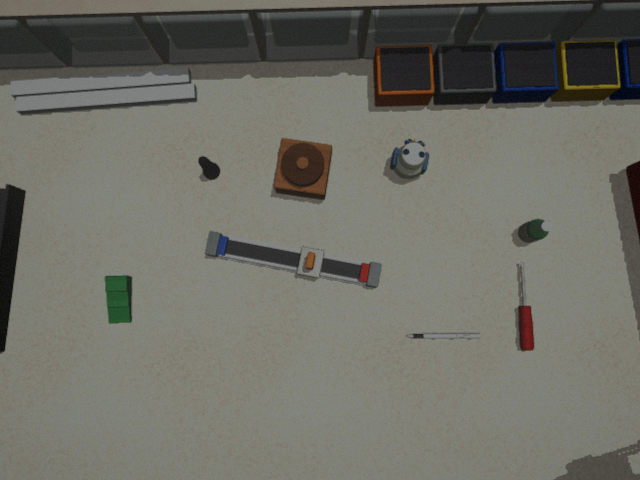

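The scene picture shows the rail with the orange fin at about (324,210), red end at (265,230) and blue end at (415,215). In the top view the fin is at (310,261), red at (366,272) and blue at (222,245). The box and the owl are clear of the rail. Next I measure colour blobs in both views.

```bash
cat >> h.py <<'E'
ROI={"scene":(250,190,435,250),"top":(195,225,390,295)}
def blob(p,n,col):
    x0,y0,x1,y1=ROI[n]; h=cv2.cvtColor(p["pixels"],cv2.COLOR_RGB2HSV)
    H,S,V=[h[...,i].astype(int) for i in range(3)]
    m=(S>130)&(V>50)&{"red":(H<5)|(H>172),"orange":(H>7)&(H<20),"blue":(H>100)&(H<130)}[col]
    k=np.zeros_like(m);k[y0:y1,x0:x1]=1;m&=k
    c,l,s,ce=cv2.connectedComponentsWithStats(m.astype(np.uint8))
    i=1+np.argmax(s[1:,4]); return ce[i],s[i]
E
python3 - <<'E'
from h import *
P={n:eyes.read_camera(n) for n in("scene","top")}; X={}
for col in("red","orange","blue"):
    b={n:blob(P[n],n,col) for n in P}; 
    X[col],e=tri(*[ray(P[n],b[n][0]) for n in P])
    print(col,b,X[col].round(4),np.round(e,4), atz(ray(P["top"],b["top"][0]),.034 if col!="orange" else .068).round(4))
d=X["blue"]-X["red"];print(np.linalg.norm(d[:2]),np.degrees(np.arctan2(d[1],d[0])))
for n in P:
    c=P[n]["pixels"][ROI[n][1]:ROI[n][3],ROI[n][0]:ROI[n][2],::-1]
    cv2.imwrite(f"pics/crop_{n}.png",cv2.resize(c,None,fx=4,fy=4,interpolation=cv2.INTER_CUBIC))
E
```

```text
red {'scene': (array([271.42056075, 227.56074766]), array([267, 221,  10,  14, 107], dtype=int32)), 'top': (array([363.88888889, 272.22916667]), array([359, 263,  11,  19, 144], dtype=int32))} [ 0.5111 -0.0891  0.0265] [0.0013 0.0013] [ 0.511  -0.0873  0.034 ]
orange {'scene': (array([324.28289474, 209.80263158]), array([321, 198,   8,  25, 152], dtype=int32)), 'top': (array([309.95575221, 260.13274336]), array([306, 252,   9,  17, 113], dtype=int32))} [0.5345 0.0135 0.0622] [0.0017 0.0017] [0.5346 0.015  0.068 ]
blue {'scene': (array([411.27927928, 213.7027027 ]), array([407, 207,  10,  14, 111], dtype=int32)), 'top': (array([221.89855072, 244.87681159]), array([217, 236,  11,  19, 138], dtype=int32))} [0.572  0.1849 0.0271] [0.0015 0.0015] [0.5718 0.1851 0.034 ]
0.28069481144634734 77.47055877883658
```

View pics/crop_top.png

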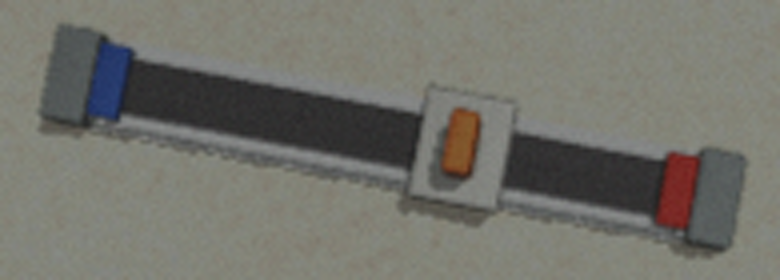

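The crop confirms the rail and fin geometry: buffer centres are 281 mm apart (280 expected), rail heading is about 77.5°, and the carriage stands about 35 mm to the red side of the middle. I move above the fin.

>>> drive_tool --angular '[[0,0,0.12],[0,0,0.12],[0,0,0.12],[0,0,0.12],[0,0,0],[0,0,0],[0,0,0],[0,0,0],[0,0,0],[0,0,0],[0,0,0],[0,0,0],[0,0,0],[0,0,0],[0,0,0],[0,0,0],[0,0,0],[0,0,0],[0,0,0],[0,0,0]]' --delta_pos '[[0,0,0],[0,0,0],[0,0,0],[0,0,0],[1.36,-4.4,0],[1.36,-4.4,0],[1.36,-4.4,0],[1.36,-4.4,0],[1.36,-4.4,0],[1.36,-4.4,0],[1.36,-4.4,0],[1.36,-4.4,0],[1.36,-4.4,0],[1.36,-4.4,0],[1.36,-4.4,0],[1.36,-4.4,0],[1.36,-4.4,0],[1.36,-4.4,0],[1.36,-4.4,0],[1.36,-4.4,0]]' --gripper '[8.7,8.7,8.7,8.7,8.7,8.7,8.7,8.7,8.7,8.7,8.7,8.7,8.7,8.7,8.7,8.7,8.7,8.7,8.7,8.7]'

```text
time_s: 2.7
tool_pos: [0.5338, 0.0133, 0.237]
tool_rot: [180.0, -0.1, -12.6]
force: [0.7, -0.3, -0.2]
grip_width: 0.087
grasp_force: 0.0
```

>>> drive_tool --angular '[[0,0,0],[0,0,0],[0,0,0],[0,0,0],[0,0,0],[0,0,0],[0,0,0],[0,0,0],[0,0,0]]' --delta_pos '[[0.05,-0.1,3.5],[0,0,3.5],[0,0,3.5],[0,0,3.5],[0,0,2],[0,0,1],[0,0,0.7],[0,0,0],[0,0,0]]' --gripper '[5,5,5,5,5,5,5,5,5]'

```text
time_s: 3.6
tool_pos: [0.5347, 0.0127, 0.0606]
tool_rot: [-180.0, -0.1, -12.6]
force: [0.2, -0.1, -0.2]
grip_width: 0.0502
grasp_force: 0.0
```

>>> drive_tool --angular '[[0,0,0],[0,0,0],[0,0,0],[0,0,0],[0,0,0],[0,0,0],[0,0,0],[0,0,0]]' --delta_pos '[[0,0,0],[0,0,0],[0,0,0],[0,0,0],[0,0,0],[0,0,0],[0,0,0],[0,0,0]]' --gripper '[1,1,1,1,1,1,1,1]' --squeeze 30

```text
time_s: 4.4
tool_pos: [0.5338, 0.0129, 0.0596]
tool_rot: [-180.0, -0.0, -12.5]
force: [0.1, -0.2, 0.6]
grip_width: 0.0137
grasp_force: 30.0
```

```bash
cat >> h.py <<'E'
U=np.array([.2175,.976]); MID=np.array([.5415,.0485])
def st(): 
    o=telemetry.get_obs();d=o["tool_pos"][:2]-MID;f=o["force"][:2]
    print("t %.2f s %.1fmm perp %.1f Falong %.2f Fperp %.2f grip %.4f %.1f"%(o["time_s"],1e3*d@U,1e3*(d@[U[1],-U[0]]),f@U,f@[U[1],-U[0]],o["grip_width"],o["grasp_force"]),o["force"].round(1),o["tool_rot"].round(2))
E
python3 -c "from h import *;st()"
```

```text
t 4.40 s -36.4mm perp 0.3 Falong -0.21 Fperp 0.19 grip 0.0137 30.0 [ 0.1 -0.2  0.6] [-1.7999e+02 -1.0000e-02 -1.2550e+01]
```

>>> drive_tool --angular '[[0,0,0],[0,0,0]]' --delta_pos '[[0,0.4,0],[0,0.4,0]]' --gripper '[1,1]'

```text
time_s: 4.6
tool_pos: [0.5321, 0.005, 0.0596]
tool_rot: [-180.0, -0.0, -12.5]
force: [0.0, 1.2, -0.0]
grip_width: 0.0137
grasp_force: 30.0
```

>>> drive_tool --angular '[[0,0,0],[0,0,0]]' --delta_pos '[[0,0.4,0],[0,0.4,0]]' --gripper '[1,1]'

```text
time_s: 4.8
tool_pos: [0.5302, -0.0034, 0.0596]
tool_rot: [-180.0, -0.0, -12.6]
force: [0.8, 3.4, 0.6]
grip_width: 0.014
grasp_force: 30.0
```

>>> drive_tool --angular '[[0,0,0],[0,0,0]]' --delta_pos '[[0,0.4,0],[0,0.4,0]]' --gripper '[1,1]'

```text
time_s: 5.0
tool_pos: [0.5285, -0.0112, 0.0596]
tool_rot: [180.0, -0.0, -12.6]
force: [0.4, 2.8, -0.4]
grip_width: 0.014
grasp_force: 30.0
```

>>> drive_tool --angular '[[0,0,0],[0,0,0]]' --delta_pos '[[0,0.4,0],[0,0.4,0]]' --gripper '[1,1]'

```text
time_s: 5.2
tool_pos: [0.5267, -0.0189, 0.0596]
tool_rot: [180.0, -0.0, -12.6]
force: [0.1, 1.1, 0.9]
grip_width: 0.0139
grasp_force: 30.0
```

>>> drive_tool --angular '[[0,0,0],[0,0,0]]' --delta_pos '[[0,0.4,0],[0,0.4,0]]' --gripper '[1,1]'

```text
time_s: 5.4
tool_pos: [0.525, -0.0267, 0.0596]
tool_rot: [180.0, 0.0, -12.6]
force: [-0.1, 2.5, 1.8]
grip_width: 0.0138
grasp_force: 30.0
```

>>> drive_tool --angular '[[0,0,0],[0,0,0]]' --delta_pos '[[0,0.4,0],[0,0.4,0]]' --gripper '[1,1]'

```text
time_s: 5.6
tool_pos: [0.5233, -0.0345, 0.0596]
tool_rot: [180.0, -0.0, -12.6]
force: [0.2, 2.1, 1.6]
grip_width: 0.0141
grasp_force: 30.0
```

>>> drive_tool --angular '[[0,0,0],[0,0,0]]' --delta_pos '[[0,0.4,0],[0,0.4,0]]' --gripper '[1,1]'

```text
time_s: 5.8
tool_pos: [0.5215, -0.0423, 0.0596]
tool_rot: [180.0, 0.0, -12.6]
force: [-0.9, 2.2, 2.3]
grip_width: 0.0137
grasp_force: 30.0
```

>>> drive_tool --angular '[[0,0,0],[0,0,0]]' --delta_pos '[[0,0.4,0],[0,0.4,0]]' --gripper '[1,1]'

```text
time_s: 6.0
tool_pos: [0.5198, -0.0501, 0.0596]
tool_rot: [180.0, -0.0, -12.6]
force: [-0.9, 1.4, 2.6]
grip_width: 0.0137
grasp_force: 30.0
```

>>> drive_tool --angular '[[0,0,0],[0,0,0],[0,0,0]]' --delta_pos '[[0,0.3,0],[0,0.2,0],[0,0.1,0]]' --gripper '[1,1,1]'

```text
time_s: 6.3
tool_pos: [0.5185, -0.0559, 0.0596]
tool_rot: [180.0, 0.0, -12.6]
force: [-0.1, 1.2, 2.4]
grip_width: 0.0138
grasp_force: 30.0
```

>>> drive_tool --angular '[[0,0,0],[0,0,0]]' --delta_pos '[[0,0.1,0],[0,0.1,0]]' --gripper '[1,1]'

```text
time_s: 6.5
tool_pos: [0.5181, -0.0575, 0.0595]
tool_rot: [180.0, 0.0, -12.5]
force: [0.3, 2.8, 3.6]
grip_width: 0.0145
grasp_force: 30.0
```

>>> drive_tool --angular '[[0,0,0],[0,0,0]]' --delta_pos '[[0,0.1,0],[0,0.1,0]]' --gripper '[1,1]'

```text
time_s: 6.7
tool_pos: [0.5177, -0.0595, 0.0595]
tool_rot: [180.0, 0.0, -12.5]
force: [0.2, 1.6, 2.9]
grip_width: 0.0141
grasp_force: 30.0
```

>>> drive_tool --angular '[[0,0,0],[0,0,0]]' --delta_pos '[[0,0.1,0],[0,0,0]]' --gripper '[1,1]'

```text
time_s: 6.9
tool_pos: [0.5175, -0.0605, 0.0596]
tool_rot: [-180.0, -0.0, -12.6]
force: [-0.8, 1.6, 3.3]
grip_width: 0.0137
grasp_force: 30.0
```

>>> drive_tool --angular '[[0,0,0],[0,0,0]]' --delta_pos '[[0,0.1,0],[0,0,0]]' --gripper '[1,1]'

```text
time_s: 7.1
tool_pos: [0.5173, -0.061, 0.0596]
tool_rot: [-180.0, -0.0, -12.5]
force: [-0.5, 3.5, 2.6]
grip_width: 0.0136
grasp_force: 30.0
```

```bash
python3 -c "from h import *;st()"
```

```text
t 7.10 s -112.1mm perp 0.2 Falong 3.34 Fperp -1.31 grip 0.0136 30.0 [-0.5  3.5  2.6] [-1.7996e+02 -1.0000e-02 -1.2540e+01]
```

>>> drive_tool --angular '[[0,0,0],[0,0,0]]' --delta_pos '[[0,0.1,0],[0,0,0]]' --gripper '[1,1]'

```text
time_s: 7.3
tool_pos: [0.5172, -0.0617, 0.0595]
tool_rot: [-179.9, -0.0, -12.5]
force: [0.1, 4.8, 3.1]
grip_width: 0.0136
grasp_force: 30.0
```

>>> drive_tool --angular '[[0,0,0],[0,0,0]]' --delta_pos '[[0,0.1,0],[0,0,0]]' --gripper '[1,1]'

```text
time_s: 7.5
tool_pos: [0.5171, -0.0622, 0.0596]
tool_rot: [-179.9, -0.0, -12.5]
force: [0.4, 5.3, 3.0]
grip_width: 0.0143
grasp_force: 30.0
```

>>> drive_tool --angular '[[0,0,0],[0,0,0]]' --delta_pos '[[0,0.1,0],[0,0,0]]' --gripper '[1,1]'

```text
time_s: 7.7
tool_pos: [0.5169, -0.0625, 0.0595]
tool_rot: [-179.9, -0.0, -12.5]
force: [1.2, 7.0, 2.5]
grip_width: 0.0139
grasp_force: 30.0
```

>>> drive_tool --angular '[[0,0,0],[0,0,0]]' --delta_pos '[[0,0.1,0],[0,0,0]]' --gripper '[1,1]'

```text
time_s: 7.9
tool_pos: [0.5169, -0.063, 0.0596]
tool_rot: [-179.8, -0.0, -12.5]
force: [1.5, 7.7, 2.2]
grip_width: 0.014
grasp_force: 30.0
```

```bash
python3 -c "from h import *;st()"
```

```text
t 7.90 s -114.2mm perp 0.2 Falong 7.86 Fperp -0.20 grip 0.0140 30.0 [1.5 7.7 2.2] [-1.7983e+02 -3.0000e-02 -1.2480e+01]
```

Red touched, at about 6 N. Heading for blue, feeling from -45 mm on.

>>> drive_tool --angular '[[0,0,0],[0,0,0],[0,0,0],[0,0,0],[0,0,0],[0,0,0],[0,0,0],[0,0,0],[0,0,0],[0,0,0],[0,0,0],[0,0,0]]' --delta_pos '[[0,-0.4,0],[0,-0.6,0],[0,-0.6,0],[0,-0.6,0],[0,-0.6,0],[0,-0.6,0],[0,-0.6,0],[0,-0.6,0],[0,-0.6,0],[0,-0.6,0],[0,-0.5,0],[0,-0.5,0]]' --gripper '[1,1,1,1,1,1,1,1,1,1,1,1]'

```text
time_s: 9.1
tool_pos: [0.5313, 0.0014, 0.0596]
tool_rot: [180.0, -0.0, -12.6]
force: [-1.6, -1.4, 4.7]
grip_width: 0.0139
grasp_force: 30.0
```

>>> drive_tool --angular '[[0,0,0],[0,0,0]]' --delta_pos '[[0,-0.3,0],[0,-0.3,0]]' --gripper '[1,1]'

```text
time_s: 9.3
tool_pos: [0.5326, 0.007, 0.0596]
tool_rot: [180.0, -0.0, -12.6]
force: [-1.7, -1.2, 4.8]
grip_width: 0.0139
grasp_force: 30.0
```

>>> drive_tool --angular '[[0,0,0],[0,0,0]]' --delta_pos '[[0,-0.3,0],[0,-0.3,0]]' --gripper '[1,1]'

```text
time_s: 9.5
tool_pos: [0.5338, 0.0127, 0.0596]
tool_rot: [180.0, -0.0, -12.6]
force: [-1.9, -1.2, 5.0]
grip_width: 0.0134
grasp_force: 30.0
```

>>> drive_tool --angular '[[0,0,0],[0,0,0]]' --delta_pos '[[0,-0.3,0],[0,-0.3,0]]' --gripper '[1,1]'

```text
time_s: 9.7
tool_pos: [0.535, 0.0178, 0.0596]
tool_rot: [179.9, 0.0, -12.6]
force: [-3.0, -4.6, 7.5]
grip_width: 0.0141
grasp_force: 30.0
```

>>> drive_tool --angular '[[0,0,0],[0,0,0]]' --delta_pos '[[0,-0.3,0],[0,-0.3,0]]' --gripper '[1,1]'

```text
time_s: 9.9
tool_pos: [0.5359, 0.0219, 0.0596]
tool_rot: [179.8, 0.0, -12.6]
force: [-4.3, -8.1, 8.2]
grip_width: 0.0141
grasp_force: 30.0
```

>>> drive_tool --angular '[[0,0,0],[0,0,0]]' --delta_pos '[[0,-0.3,0],[0,-0.3,0]]' --gripper '[1,1]'

```text
time_s: 10.1
tool_pos: [0.5369, 0.0265, 0.0596]
tool_rot: [179.7, 0.1, -12.7]
force: [-4.6, -9.0, 9.4]
grip_width: 0.014
grasp_force: 30.0
```

>>> drive_tool --angular '[[0,0,0],[0,0,0]]' --delta_pos '[[0,-0.3,0],[0,-0.3,0]]' --gripper '[1,1]'

```text
time_s: 10.3
tool_pos: [0.5381, 0.0317, 0.0596]
tool_rot: [179.6, 0.1, -12.7]
force: [-5.6, -10.3, 10.4]
grip_width: 0.0138
grasp_force: 30.0
```

>>> drive_tool --angular '[[0,0,0],[0,0,0]]' --delta_pos '[[0,-0.3,0],[0,-0.3,0]]' --gripper '[1,1]'

```text
time_s: 10.5
tool_pos: [0.5395, 0.0378, 0.0596]
tool_rot: [179.7, 0.1, -12.7]
force: [-6.2, -8.0, 8.7]
grip_width: 0.0139
grasp_force: 30.0
```

>>> drive_tool --angular '[[0,0,0],[0,0,0]]' --delta_pos '[[0,-0.3,0],[0,-0.3,0]]' --gripper '[1,1]'

```text
time_s: 10.7
tool_pos: [0.5411, 0.0457, 0.0596]
tool_rot: [179.8, 0.0, -12.7]
force: [-4.2, -4.9, 8.4]
grip_width: 0.0142
grasp_force: 30.0
```

>>> drive_tool --angular '[[0,0,0],[0,0,0]]' --delta_pos '[[0,-0.3,0],[0,-0.3,0]]' --gripper '[1,1]'

```text
time_s: 10.9
tool_pos: [0.543, 0.0538, 0.0596]
tool_rot: [-180.0, -0.0, -12.6]
force: [-1.5, -0.2, 4.2]
grip_width: 0.014
grasp_force: 30.0
```

>>> drive_tool --angular '[[0,0,0],[0,0,0]]' --delta_pos '[[0,-0.3,0],[0,-0.3,0]]' --gripper '[1,1]'

```text
time_s: 11.1
tool_pos: [0.5443, 0.0597, 0.0596]
tool_rot: [180.0, -0.0, -12.6]
force: [-1.6, -1.1, 4.7]
grip_width: 0.0136
grasp_force: 30.0
```

```bash
python3 -c "from h import *;st()"
```

```text
t 11.10 s 11.5mm perp 0.3 Falong -1.40 Fperp -1.29 grip 0.0136 30.0 [-1.6 -1.1  4.7] [ 1.7999e+02 -1.0000e-02 -1.2570e+01]
```

The tight spot spans y≈0.015–0.050, centred near y=0.032. Continuing to blue.

>>> drive_tool --angular '[[0,0,0],[0,0,0],[0,0,0],[0,0,0],[0,0,0],[0,0,0],[0,0,0],[0,0,0],[0,0,0],[0,0,0],[0,0,0],[0,0,0],[0,0,0],[0,0,0],[0,0,0],[0,0,0],[0,0,0]]' --delta_pos '[[0,-0.5,0],[0,-0.5,0],[0,-0.5,0],[0,-0.5,0],[0,-0.5,0],[0,-0.5,0],[0,-0.5,0],[0,-0.5,0],[0,-0.5,0],[0,-0.5,0],[0,-0.5,0],[0,-0.5,0],[0,-0.5,0],[0,-0.5,0],[0,-0.5,0],[0,-0.5,0],[0,-0.3,0]]' --gripper '[1,1,1,1,1,1,1,1,1,1,1,1,1,1,1,1,1]'

```text
time_s: 12.8
tool_pos: [0.5624, 0.1411, 0.0596]
tool_rot: [-180.0, -0.0, -12.5]
force: [-0.4, -1.1, 4.9]
grip_width: 0.0139
grasp_force: 30.0
```

>>> drive_tool --angular '[[0,0,0],[0,0,0],[0,0,0],[0,0,0]]' --delta_pos '[[0,-0.3,0],[0,-0.3,0],[0,-0.2,0],[0,0,0]]' --gripper '[1,1,1,1]'

```text
time_s: 13.2
tool_pos: [0.5642, 0.1489, 0.0596]
tool_rot: [-180.0, -0.0, -12.5]
force: [0.6, -0.3, 4.7]
grip_width: 0.0137
grasp_force: 30.0
```

>>> drive_tool --angular '[[0,0,0],[0,0,0]]' --delta_pos '[[0,-0.2,0],[0,0,0]]' --gripper '[1,1]'

```text
time_s: 13.4
tool_pos: [0.5645, 0.1505, 0.0596]
tool_rot: [-180.0, -0.0, -12.6]
force: [-0.2, -0.9, 4.8]
grip_width: 0.0139
grasp_force: 30.0
```

>>> drive_tool --angular '[[0,0,0],[0,0,0]]' --delta_pos '[[0,-0.2,0],[0,0,0]]' --gripper '[1,1]'

```text
time_s: 13.6
tool_pos: [0.565, 0.1523, 0.0596]
tool_rot: [-180.0, -0.0, -12.6]
force: [-0.3, -0.7, 4.9]
grip_width: 0.014
grasp_force: 30.0
```

```bash
python3 -c "from h import *;st()"
```

```text
t 13.60 s 106.5mm perp 0.3 Falong -0.70 Fperp -0.12 grip 0.0140 30.0 [-0.3 -0.7  4.9] [-1.7999e+02 -1.0000e-02 -1.2560e+01]
```

>>> drive_tool --angular '[[0,0,0],[0,0,0]]' --delta_pos '[[0,-0.15,0],[0,0,0]]' --gripper '[1,1]'

```text
time_s: 13.8
tool_pos: [0.5653, 0.1537, 0.0596]
tool_rot: [180.0, -0.0, -12.6]
force: [-0.3, -0.8, 4.6]
grip_width: 0.0136
grasp_force: 30.0
```

>>> drive_tool --angular '[[0,0,0],[0,0,0]]' --delta_pos '[[0,-0.15,0],[0,0,0]]' --gripper '[1,1]'

```text
time_s: 14.0
tool_pos: [0.5656, 0.1551, 0.0596]
tool_rot: [180.0, -0.0, -12.6]
force: [-1.2, -1.3, 5.3]
grip_width: 0.0136
grasp_force: 30.0
```

>>> drive_tool --angular '[[0,0,0],[0,0,0]]' --delta_pos '[[0,-0.15,0],[0,0,0]]' --gripper '[1,1]'

```text
time_s: 14.2
tool_pos: [0.5658, 0.1558, 0.0596]
tool_rot: [179.9, 0.0, -12.6]
force: [-1.1, -2.2, 6.7]
grip_width: 0.0138
grasp_force: 30.0
```

>>> drive_tool --angular '[[0,0,0],[0,0,0]]' --delta_pos '[[0,-0.1,0],[0,0,0]]' --gripper '[1,1]'

```text
time_s: 14.4
tool_pos: [0.5658, 0.1562, 0.0596]
tool_rot: [179.9, 0.0, -12.6]
force: [-2.1, -3.3, 7.1]
grip_width: 0.0136
grasp_force: 30.0
```

>>> drive_tool --angular '[[0,0,0],[0,0,0]]' --delta_pos '[[0,-0.15,0],[0,0,0]]' --gripper '[1,1]'

```text
time_s: 14.6
tool_pos: [0.566, 0.157, 0.0596]
tool_rot: [179.8, 0.0, -12.6]
force: [-3.0, -5.2, 8.5]
grip_width: 0.0138
grasp_force: 30.0
```

>>> drive_tool --angular '[[0,0,0],[0,0,0]]' --delta_pos '[[0,-0.15,0],[0,0,0]]' --gripper '[1,1]'

```text
time_s: 14.8
tool_pos: [0.5662, 0.1577, 0.0596]
tool_rot: [179.7, 0.1, -12.6]
force: [-3.2, -6.5, 9.7]
grip_width: 0.0138
grasp_force: 30.0
```

```bash
python3 -c "from h import *;st()"
```

```text
t 14.80 s 111.9mm perp 0.3 Falong -7.00 Fperp -1.75 grip 0.0138 30.0 [-3.2 -6.5  9.7] [ 1.7973e+02  6.0000e-02 -1.2650e+01]
```

Blue touched (about 5 N). Going back, and feeling the spot from the other side.

>>> drive_tool --angular '[[0,0,0],[0,0,0],[0,0,0],[0,0,0],[0,0,0],[0,0,0],[0,0,0],[0,0,0],[0,0,0],[0,0,0],[0,0,0],[0,0,0],[0,0,0],[0,0,0],[0,0,0],[0,0,0],[0,0,0],[0,0,0],[0,0,0],[0,0,0]]' --delta_pos '[[0,0.3,0],[0,0.5,0],[0,0.5,0],[0,0.6,0],[0,0.6,0],[0,0.6,0],[0,0.6,0],[0,0.6,0],[0,0.6,0],[0,0.6,0],[0,0.6,0],[0,0.6,0],[0,0.6,0],[0,0.6,0],[0,0.6,0],[0,0.5,0],[0,0.3,0],[0,0.3,0],[0,0.3,0],[0,0,0]]' --gripper '[1,1,1,1,1,1,1,1,1,1,1,1,1,1,1,1,1,1,1,1]'

```text
time_s: 16.8
tool_pos: [0.545, 0.0631, 0.0595]
tool_rot: [179.9, 0.0, -12.6]
force: [-0.1, 0.1, 5.6]
grip_width: 0.0139
grasp_force: 30.0
```

>>> drive_tool --angular '[[0,0,0],[0,0,0]]' --delta_pos '[[0,0.3,0],[0,0.3,0]]' --gripper '[1,1]'

```text
time_s: 17.0
tool_pos: [0.5439, 0.058, 0.0596]
tool_rot: [-180.0, -0.0, -12.5]
force: [0.6, 2.0, 4.4]
grip_width: 0.0138
grasp_force: 30.0
```

>>> drive_tool --angular '[[0,0,0],[0,0,0]]' --delta_pos '[[0,0.3,0],[0,0.3,0]]' --gripper '[1,1]'

```text
time_s: 17.2
tool_pos: [0.5428, 0.0531, 0.0596]
tool_rot: [-179.9, -0.0, -12.5]
force: [3.0, 4.9, 2.9]
grip_width: 0.0136
grasp_force: 30.0
```

>>> drive_tool --angular '[[0,0,0],[0,0,0]]' --delta_pos '[[0,0.3,0],[0,0.3,0]]' --gripper '[1,1]'

```text
time_s: 17.4
tool_pos: [0.5418, 0.0488, 0.0596]
tool_rot: [-179.8, -0.1, -12.5]
force: [4.1, 8.1, 1.0]
grip_width: 0.0137
grasp_force: 30.0
```

>>> drive_tool --angular '[[0,0,0],[0,0,0]]' --delta_pos '[[0,0.3,0],[0,0.3,0]]' --gripper '[1,1]'

```text
time_s: 17.6
tool_pos: [0.5407, 0.044, 0.0596]
tool_rot: [-179.7, -0.1, -12.4]
force: [5.1, 9.2, 0.3]
grip_width: 0.0136
grasp_force: 30.0
```

>>> drive_tool --angular '[[0,0,0],[0,0,0]]' --delta_pos '[[0,0.3,0],[0,0.3,0]]' --gripper '[1,1]'

```text
time_s: 17.8
tool_pos: [0.5395, 0.0384, 0.0596]
tool_rot: [-179.7, -0.1, -12.4]
force: [4.6, 9.6, 0.7]
grip_width: 0.0139
grasp_force: 30.0
```

>>> drive_tool --angular '[[0,0,0],[0,0,0]]' --delta_pos '[[0,0.3,0],[0,0.3,0]]' --gripper '[1,1]'

```text
time_s: 18.0
tool_pos: [0.5381, 0.0321, 0.0596]
tool_rot: [-179.7, -0.1, -12.4]
force: [4.2, 7.6, 0.9]
grip_width: 0.0138
grasp_force: 30.0
```

>>> drive_tool --angular '[[0,0,0],[0,0,0]]' --delta_pos '[[0,0.3,0],[0,0.3,0]]' --gripper '[1,1]'

```text
time_s: 18.2
tool_pos: [0.5362, 0.0234, 0.0596]
tool_rot: [-180.0, -0.0, -12.5]
force: [1.6, 1.8, 5.0]
grip_width: 0.0139
grasp_force: 30.0
```

>>> drive_tool --angular '[[0,0,0],[0,0,0]]' --delta_pos '[[0,0.3,0],[0,0.3,0]]' --gripper '[1,1]'

```text
time_s: 18.4
tool_pos: [0.5345, 0.0162, 0.0595]
tool_rot: [180.0, 0.0, -12.6]
force: [0.7, 1.6, 5.6]
grip_width: 0.0137
grasp_force: 30.0
```

>>> drive_tool --angular '[[0,0,0],[0,0,0]]' --delta_pos '[[0,0.3,0],[0,0.3,0]]' --gripper '[1,1]'

```text
time_s: 18.6
tool_pos: [0.5333, 0.0105, 0.0596]
tool_rot: [180.0, 0.0, -12.6]
force: [0.7, 1.4, 4.4]
grip_width: 0.0138
grasp_force: 30.0
```

```bash
python3 -c "from h import *;st()"
```

```text
t 18.60 s -38.8mm perp 0.2 Falong 1.52 Fperp 0.41 grip 0.0138 30.0 [0.7 1.4 4.4] [ 1.7997e+02  1.0000e-02 -1.2580e+01]
```

Entry and exit mirror each other between the two directions, so the true centre is the mean, y≈0.036. Moving there.

>>> drive_tool --angular '[[0,0,0],[0,0,0],[0,0,0],[0,0,0],[0,0,0],[0,0,0],[0,0,0],[0,0,0],[0,0,0],[0,0,0],[0,0,0],[0,0,0]]' --delta_pos '[[0,-0.3,0],[0,-0.3,0],[0,-0.3,0],[0,-0.3,0],[0,-0.3,0],[0,-0.3,0],[0,-0.3,0],[0,-0.3,0],[0,-0.3,0],[0,-0.2,0],[0,0,0],[0,0,0]]' --gripper '[1,1,1,1,1,1,1,1,1,1,1,1]'

```text
time_s: 19.8
tool_pos: [0.5391, 0.0367, 0.0596]
tool_rot: [179.8, 0.1, -12.7]
force: [-1.7, -2.6, 7.5]
grip_width: 0.0138
grasp_force: 30.0
```

```bash
python3 -c "from h import *;st()"
```

```text
t 19.80 s -12.0mm perp 0.3 Falong -2.94 Fperp -1.10 grip 0.0138 30.0 [-1.7 -2.6  7.5] [ 1.7978e+02  5.0000e-02 -1.2650e+01]
```

>>> drive_tool --angular '[[0,0,0],[0,0,0],[0,0,0],[0,0,0],[0,0,0],[0,0,0],[0,0,0],[0,0,0],[0,0,0]]' --delta_pos '[[0,0.1,0],[0,0,0],[0,0,0],[0,0,0],[0,0,0],[0,0,0],[0,0,0],[0,0,0],[0,0,0]]' --gripper '[1,1,4,4,4,4,4,4,4]'

```text
time_s: 20.7
tool_pos: [0.5395, 0.0385, 0.0595]
tool_rot: [180.0, 0.0, -12.6]
force: [1.1, 0.8, -0.1]
grip_width: 0.0397
grasp_force: 0.0
```

>>> drive_tool --angular '[[0,0,0],[0,0,0],[0,0,0],[0,0,0],[0,0,0],[0,0,0],[0,0,0],[0,0,0],[0,0,0]]' --delta_pos '[[0,0,-0.5],[0,0,-1.5],[0,0,-3],[0,0,-4],[0,0,-4],[0,0,-3],[0,0,0],[0,0,0],[0,0,0]]' --gripper '[4,4,4,4,4,4,4,4,4]'

```text
time_s: 21.6
tool_pos: [0.5388, 0.0384, 0.2188]
tool_rot: [180.0, 0.1, -12.6]
force: [-0.5, -0.5, 0.4]
grip_width: 0.04
grasp_force: 0.0
```

```bash
python3 - <<'E'
from h import *
st()
p=eyes.read_camera("scene"); b=blob(p,"scene","orange"); print(b)
print(atz(ray(p,b[0]),.0622))
p=eyes.read_camera("scene")
cv2.imwrite("pics/end.png",p["pixels"][:,:,::-1])
E
```

```text
t 21.60 s -10.5mm perp -0.5 Falong -0.63 Fperp -0.41 grip 0.0400 0.0 [-0.5 -0.5  0.4] [ 1.7996e+02  8.0000e-02 -1.2550e+01]
(array([336.58024691, 208.92592593]), array([333, 198,   8,  24, 162], dtype=int32))
[0.54009813 0.03502399 0.0622    ]
```

View pics/end.png

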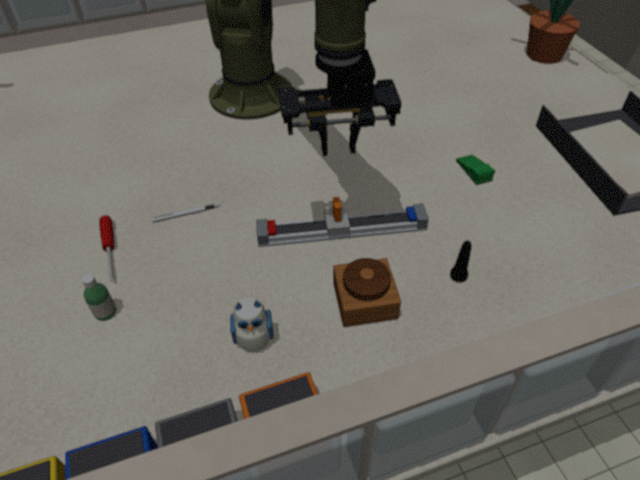

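The carriage stands released, with its fin at (337,209), which puts it at y≈0.035–0.037. The arm is clear and the other things look unmoved.

```bash
python3 -c "from cell import env;print(env.sign_off())"
```

```text
the job is handed in; nothing more can be done
None
```

I ran the carriage to touch red, then blue, at roughly 5–6 N each. It now stands released on the middle of the tight spot, about 10 mm to the red side of the rail's middle; the job is handed in, but sign-off returned no verdict.

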